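# Shut down and close the grinder's switch box

## Robot

A 7-joint arm with a two-finger parallel gripper is mounted at the origin on the work surface. World frame = base frame: x ahead of the robot, y to its left, z up, the work surface at z = 0. Lengths are in m, angles in degrees, forces in N, time in s.
With the tool pointing down it reaches from about 0.425 to 0.875 m from the base axis. Payload 4.7 kg.
Tool frame: the origin (TCP) lies on the mounting face of the last link; the fingertips stand 182 mm ahead of it and the grasp point (between the pads) lies 164 mm ahead of it; z points along the fingers, x is the direction in which the jaws open and shut, and the axes are right-handed (so a half turn about z gives the same grasp; the last joint's range is limited). The gripper opens to 87 mm and grips with 3 to 60 N. Pads are 19 mm wide; open, the fingers measure 117 mm over their backs; the gripper's body (75 mm by 190 mm) begins 51 mm behind the grasp point.
Start: joints at [-65.14, 18.392, -4.016, 83.108, 1.295, 78.541, -3.26], TCP at [0.265, 0.594, 0.405] pointing down, gripper open.
Joint ranges: [-163.93, 163.93], [-17.29, 119.83], [-79.2, 71.16], [3.27, 140.29], [-89.18, 269.18], [5.43, 117.66], [-154.24, 154.24]. Speed limits (degrees/s): [147.25, 147.25, 180, 180, 180, 180, 180].

## Interface

Orientations are given as [roll, pitch, yaw] about the fixed x, y, z axes, in that order (R = Rz(yaw) Ry(pitch) Rx(roll)).
In Python, from cell import status, cams, env, outline_of, landmark_of gives the robot as it stands. The module is installed in compiled form; this text tells all that it offers.
- The arm moves only by the tool jog_arm, never from a script. Its argument "rows" is a list of rows, each a list of 7 numbers: the closure, from 0 (fully open) to 1 (shut), then the shift along the tool's x, y, z in m, then the turn, a rotation vector about the tool's x, y, z in degrees. A call has 1 to 12 rows; each row shifts and turns the commanded pose from where the row before left it, along the tool's axes as they then stand; what a row does not reach is not made up. A row lasts 1/12 s, in which the tool goes at most 41.7 mm and 7.16 degrees, less where a joint would pass 70% of its speed; a pose out of reach is approached as far as the arm can. A call with a gripper value outside its range is refused whole. The fingers move at their own pace and stop on an object; "grip_force" is the grip in N (left out, the last holds). Time passes only in rows, so rows that do not move let the fingers close. It gives the time, the measured TCP pose, the force and the opening at its end, in the units of the state.
- status.get_obs(): the state, without advancing time (a new reading comes with each control period).
- cams.read_camera(name): name is "side" or "top"; returns (picture, depth): 480x640x3 uint8, red, green, blue; 480x640 float32, m along the optical axis (not along the pixel's ray), 0 where there is no reading.
- cams.camera_params(name): a dict with "vfov" (degrees; the focal length in pixels is half the picture's height over the tangent of half this angle, whatever the lens; pixels are square), "cx", "cy" (the principal point, pixels), "eye" and "attitude" of the camera in the world. Camera axes: x right, y up, looking along -z (the intrinsics and any distortion apply to the point x, -y, -z); pixel columns grow to the right and rows downward; lengths in m; the calibration is good to about 2 mm. A picture is of the moment at which its call begins. camera_params takes no time and is no camera call.
- env.sign_off(): hands the job in, once; it reports no verdict.
Trained networks look in the newest picture that a camera, given by its name, has taken for a name from the list of things; names that differ only in an ending like _2 or _b are one class to them, and where a whole thing is asked for, a point or a joint stands for the part that bears it (a point fixed in the world has none). Each returns a list of dicts, best first, with "conf" (0 to 1); they miss things now and then, are a little off and sometimes report something else, mostly with a low value. They report only what shows in the picture. A call takes as long as a camera call.
- outline_of(camera, name): "pixels" (480x640 bool, what is visible of it) and "box" ([left, top, right, bottom] in pixels, round what is visible of it).
- landmark_of(camera, name): "position" ([row, column] in pixels: a listed point, or the origin of a listed thing).
The state is a dict: "time_s": time; "qpos": joint angles; "joint_velocities": joint speeds; "effort": joint torques, N m; "tool_pos": TCP position; "tool_rot": TCP orientation; "force": force on the tool from outside, world axes, zero at the start; "wrist_torque": the same for the moment, N m; "grip_width": finger opening in m.
Only numpy, scipy, OpenCV 4.12 (cv2) and the standard library are available. Lean on these libraries where they do the work, as an engineer would, in place of code of your own. Each camera call takes 0.05 s, during which the arm holds its last target. There are 200 camera calls.

## Task

Shut down the grinder's grey switch box using only the fingertips: first press the red stop button on its top all the way down and let it come up, then push the box's open door fully shut, and then push the yellow catch all the way across in front of the door so that it is secured. Nothing is to be gripped or picked up; leave the green button alone and do not disturb the other things on the bench or the brass bushing on the box.

Things in the scene. Friction and masses are not known exactly. Their poses are not given: they have to be found in the camera images.
- switch_box: grey steel switch box fixed to the bench, 130 (x) x 260 (y) x 170 (z) mm; origin at the centre of its underside; its -x face is the front with the door, its +z face the flat top (170 mm up). All 'box' coordinates below are in this frame.
- door (a joint): the box's grey door, rad: 0 = fully shut, grows as it opens; starts 0.8 to 1.4. Shut, the panel lies across the box's front with its outer face at box x = -79 mm; it swings out to box -x. At angle a the direction from hinge to free edge is box (-sin a, -cos a), its outer face looks along box (-cos a, +sin a). It stays where left; 1 to 2 N moves it; no spring, latch or handle
- door_edge (a point): top of the door's free edge, mid thickness. The door is an upright panel 180 mm wide from hinge axis to this edge, 12 mm thick (faces 6 mm either side of the axis), from 12 to 165 mm above the bench; push its outer face
- door_hinge (a point): point on the door's upright hinge axis, at the height of the door's top (165 mm above the bench); at box (-73, +120) mm
- catch (a joint): yellow sliding catch on the box's top front edge, m: 0 = clear of the door, 0.045 = fully across it; slides along box +y; starts 0 to 0.005; stays where left, takes about 2 N. A tongue hangs from it in front of the box (box x -83 to -88 mm, 36 mm wide in y), reaching 30 mm below the box's top, and comes to lie in front of the shut door
- catch_top (a point): centre of the top edge of the catch's upright thumb tab, 54 (box x) x 12 (box y) x 36 mm high, top 214 mm above the bench; the tab stands on a flat base plate 36 mm wide in y whose top is 178 mm above the bench. At joint 0 this point is at box (-30, -100) mm and moves with the catch; push the tab's -y face
- stop (a joint): red stop button's travel, m: 0 = up, 0.006 = fully down, springs back; about 5 N
- stop_top (a point): centre of the red button's top face, 30 mm in diameter, 18 mm above the box's top (in a black housing 46 mm in diameter, 12 mm high); pressed straight down. Red and green buttons stand 80 mm apart on the box's top and may be either way round
- start (a joint): green start button's travel, m: as the red one; not to be pressed
- start_top (a point): centre of the green button's top face, same sizes as the red one
- bushing: loose brass bushing, 26 mm in diameter, 35 mm high, standing on the box's top behind the catch; origin at the centre of its underside; leave it
- oil: green plastic oil bottle, 60 mm in diameter, 150 mm high, on the bench on the box's right (-y) side; origin under its centre; leave it
- wheel: grey grinding wheel lying flat on the box's left (+y) side, 130 mm in diameter, 22 mm thick; origin under its centre; leave it
- wrench: steel wrench, 170 mm long, lying on the bench; leave it
- hammer: hammer with a wooden handle, 270 mm long, lying on the bench; leave it
- mug: blue mug, 80 mm in diameter, 90 mm high; leave it

How it is judged:
By the outcome, as a careful person would: the job done as asked, in the order asked, and still so for the second after the job is handed in, with the robot touching nothing.
It also fails if it takes over 54 s, if anything falls off the work surface, if the arm or the gripper's body presses on something with over 40 N, if the wrist force passes 120 N, or if a joint passes its speed limit or range.

## Working session

There is one attempt and no reset: what is moved stays moved. The work goes in short steps, Python scripts to look and compute and a tool call to move; the robot and the scene stay as the last step left them, time stands still between calls to the robot, and variables do not carry over. Pictures are saved under pics/ and viewed, about 8 in all and at most 12, crops included, and the job is handed in when it is done.

Besides the shell and the picture viewer there is one more tool, called after "Request:" by a JSON object that holds its "api" and its "payload", one argument or row to a line. jog_arm: Moves the arm, as the interface text tells. Its arguments: {"type":"object","properties":{"rows":{"type":"array"},"grip_force":{"type":"number"}},"required":["rows"]}

```bash
mkdir -p pics; cat > h.py <<'E'
import numpy as np, cv2
from cell import status, cams, env, outline_of, landmark_of
from scipy.spatial.transform import Rotation as R
def rot(a):
    a=np.array(a,float)
    if a.shape==(3,3): return a
    if a.size==3: return R.from_euler('xyz',a,degrees=True).as_matrix()
    return R.from_quat(a).as_matrix()
def ray(cam,r,c):
    p=cams.camera_params(cam); f=240/np.tan(np.radians(p['vfov'])/2)
    d=np.array([(c-p['cx'])/f,-(r-p['cy'])/f,-1.]); return np.array(p['eye']),rot(p['attitude'])@d
def at_z(cam,rc,z):
    e,d=ray(cam,*rc); return e+d*(z-e[2])/d[2]
def at_depth(cam,rc,D):
    e,d=ray(cam,*rc); return e+d*D[int(round(rc[0])),int(round(rc[1]))]
E
python3 - <<'E'
from h import *
np.set_printoptions(precision=4,suppress=True)
for k in('top','side'):
    print(cams.camera_params(k))
    im,D=cams.read_camera(k); cv2.imwrite(f'pics/{k}0.png',im[:,:,::-1]); np.save(f'{k}0.npy',D)
    Z=dict(switch_box=0,door_edge=.165,door_hinge=.165,catch_top=.214,stop_top=.188,start_top=.188,bushing=.17,oil=0,wheel=0,mug=0,wrench=0,hammer=0)
    for n,z in Z.items():
        for o in landmark_of(k,n)[:2]:
            rc=o['position']; print(k,n,round(o['conf'],2),np.round(rc,1),'z-plane',at_z(k,rc,z),'depth',at_depth(k,rc,D))
print(status.get_obs())
E
```

```text
{'vfov': 47.36200844534894, 'cx': 320.1823836463532, 'cy': 235.45970569342484, 'eye': array([0.4056, 0.0296, 1.6213]), 'attitude': array([  5.7359,   0.1797, -91.5298])}
top switch_box 0.95 [206.6 332.1] z-plane [ 0.6543 -0.0077  0.    ] depth [ 0.6278 -0.0037  0.1726]
top door_edge 0.83 [279.5 342.3] z-plane [ 0.433  -0.0253  0.165 ] depth [ 0.4329 -0.0252  0.1665]
top door_hinge 0.86 [235.7 293.7] z-plane [0.5532 0.1011 0.165 ] depth [0.5535 0.1013 0.1614]
top door_hinge 0.23 [286.  186.7] z-plane [0.4268 0.3877 0.165 ] depth [0.4292 0.4272 0.0044]
top catch_top 0.56 [197.5 371.3] z-plane [ 0.6426 -0.1054  0.214 ] depth [ 0.6425 -0.1053  0.215 ]
top stop_top 0.47 [182.9 325.6] z-plane [0.6896 0.0121 0.188 ] depth [0.6885 0.0122 0.1933]
top start_top 0.51 [191.6 298.6] z-plane [0.6681 0.0844 0.188 ] depth [0.6682 0.0844 0.1876]
top bushing 0.56 [171.6 359.7] z-plane [ 0.7215 -0.0809  0.17  ] depth [ 0.7136 -0.0781  0.2064]
top oil 0.78 [179.1 405.2] z-plane [ 0.7319 -0.2298  0.    ] depth [ 0.7129 -0.2147  0.0944]
top wheel 0.81 [222.4 247. ] z-plane [0.6136 0.2477 0.    ] depth [0.
[... 1737 characters left out ...]
 [444.9 330.6] z-plane [ 0.4131 -0.4237  0.    ] depth [ 0.4083 -0.4321  0.0152]
side hammer 0.21 [260.6 256.6] z-plane [0.4891 0.1522 0.    ] depth [ 0.4287 -0.0209  0.1531]
{'time_s': 1.3, 'qpos': array([-65.1385,  18.3916,  -4.0175,  83.108 ,   1.2938,  78.5409,
        -3.2581]), 'joint_velocities': array([ 0.1458, -0.0109, -0.04  ,  0.1193,  0.0598, -0.1429, -0.0417]), 'effort': array([ -0.0002, -49.1105,  -0.4031, -31.276 ,  -0.0635,   0.0337,
         0.    ]), 'tool_pos': array([0.2649, 0.5936, 0.4048]), 'tool_rot': array([179.9989,  -0.0046,  65.9503]), 'force': array([-0.4412,  0.5249,  0.6055]), 'wrist_torque': array([-0.0217,  0.0211,  0.0106]), 'grip_width': 0.08724793043715595}
```

View pics/top0.png

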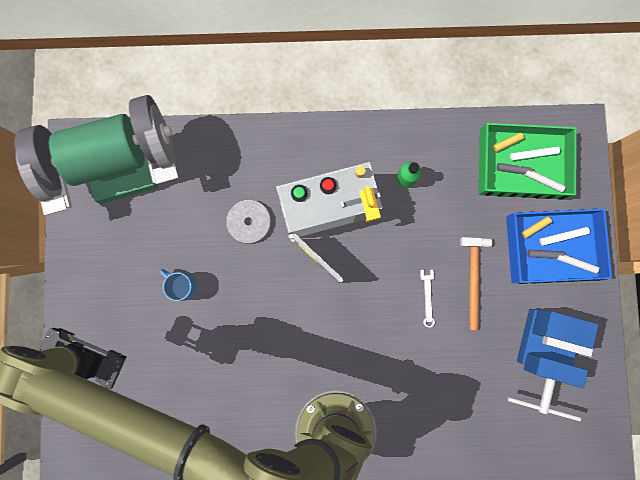

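View pics/side0.png

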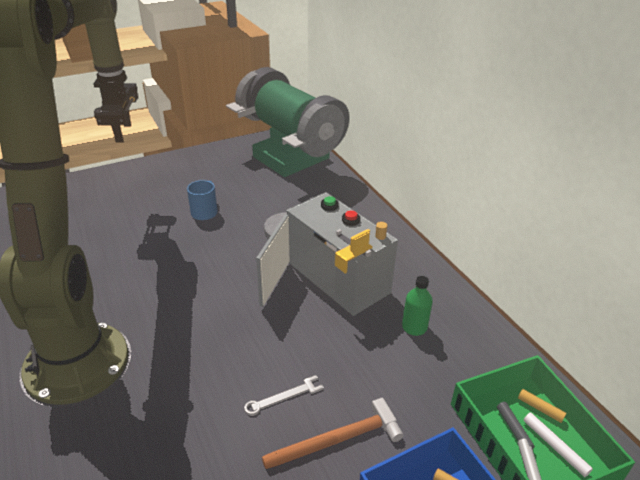

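```bash
python3 - <<'E'
from h import *
np.set_printoptions(precision=4,suppress=True)
# back-project depth, box top points
for k in('top','side'):
    D=np.load(f'{k}0.npy'); im=cv2.imread(f'pics/{k}0.png')
    p=cams.camera_params(k); f=240/np.tan(np.radians(p['vfov'])/2)
    v,u=np.mgrid[:480,:640]; d=np.stack([(u-p['cx'])/f,-(v-p['cy'])/f,-np.ones_like(D)],-1)
    P=np.array(p['eye'])+(d@rot(p['attitude']).T)*D[...,None]
    hsv=cv2.cvtColor(im,cv2.COLOR_BGR2HSV)
    roi=(D>0)&(P[...,0]>.5)&(P[...,0]<.8)&(abs(P[...,1])<.2)
    m=roi&(abs(P[...,2]-.17)<.006)
    m=cv2.morphologyEx(m.astype(np.uint8),cv2.MORPH_OPEN,np.ones((3,3)))>0
    if m.sum()>50: print(k,'boxtop',m.sum(),cv2.minAreaRect((P[m][:,:2]*1000).astype(np.float32)))
    H,S,V=hsv[...,0],hsv[...,1],hsv[...,2]
    for n,c,zl in(('red',((H<8)|(H>172))&(S>140),.18),('green',(H>40)&(H<85)&(S>110),.18),('yellowtab',(H>20)&(H<35)&(S>120),.208),('yellowall',(H>20)&(H<35)&(S>120),.1)):
        q=roi&c&(P[...,2]>zl)
        if q.sum(): print(k,n,q.sum(),np.median(P[q],0),P[q].min(0),P[q].max(0))
E
```

```text
top boxtop 3113 ((655.210205078125, 3.4176025390625), (131.17845153808594, 260.3377990722656), 13.330013275146484)
top red 108 [0.6849 0.0061 0.1923] [ 0.67   -0.0077  0.1824] [0.6991 0.0219 0.1995]
top green 104 [0.6663 0.0834 0.192 ] [0.6519 0.0699 0.1816] [0.6803 0.0994 0.2006]
top yellowtab 96 [ 0.6517 -0.0994  0.2127] [ 0.6221 -0.1097  0.208 ] [ 0.7282 -0.0735  0.2213]
top yellowall 478 [ 0.6362 -0.0973  0.1816] [ 0.5003 -0.1303  0.1227] [0.7298 0.078  0.2213]
side boxtop 2553 ((645.0484008789062, -1.7060546875), (156.7388458251953, 266.0314025878906), 13.388937950134277)
side red 91 [ 0.6826 -0.0015  0.1902] [ 0.6707 -0.0132  0.1805] [0.6974 0.019  0.1959]
side green 61 [0.6658 0.0784 0.1908] [0.6541 0.0632 0.1861] [0.6801 0.0945 0.1939]
side yellowtab 34 [ 0.65   -0.1014  0.2134] [ 0.624  -0.1107  0.2082] [ 0.672  -0.0888  0.2171]
side yellowall 207 [ 0.6148 -0.1073  0.1774] [ 0.5899 -0.1318  0.1488] [ 0.6883 -0.0441  0.2171]
```

The top view shows the box at about (330,195), yawed by about 13°. The red button is at (328,185), the green at (299,192), and the door's free edge at (342,280). The catch is at (370,200), with the brass bushing behind it at (360,172). The side view agrees on where these sit relative to each other: red at (351,215), green at (330,202), tab at (358,240).

Estimated box centre is (0.655, 0.002) with yaw 13.35°, red is at (0.685, 0.003), and the door is open about 1.0 rad. I'll close the fingers, turn the tool to line up with the box, and move over.

Request:
{"api": "jog_arm", "payload": {
  "rows": [
    [1,0,0,-0.006,0,0,6.58],
    [1,0,0,-0.006,0,0,6.58],
    [1,0,0,-0.006,0,0,6.58],
    [1,0,0,-0.006,0,0,6.58],
    [1,0,0,-0.006,0,0,6.58],
    [1,0,0,-0.006,0,0,6.58],
    [1,0,0,-0.006,0,0,6.58],
    [1,0,0,-0.006,0,0,6.54],
    [1,0.0113,0.028,0,0,0,0],
    [1,0.0113,0.028,0,0,0,0],
    [1,0.0113,0.028,0,0,0,0],
    [1,0.0113,0.028,0,0,0,0]
  ]
}}

```text
time_s: 2.3
tool_pos: [0.3353, 0.4939, 0.4528]
tool_rot: [-180.0, -0.0, 13.4]
force: [-0.5, 1.6, 0.4]
grip_width: 0.0148
```

Request:
{"api": "jog_arm", "payload": {
  "rows": [
    [1,0.0113,0.028,0,0,0,0],
    [1,0.0113,0.028,0,0,0,0],
    [1,0.0113,0.028,0,0,0,0],
    [1,0.0113,0.028,0,0,0,0],
    [1,0.0113,0.028,0,0,0,0],
    [1,0.0113,0.028,0,0,0,0],
    [1,0.0113,0.028,0,0,0,0],
    [1,0.0113,0.028,0,0,0,0],
    [1,0.0113,0.028,0,0,0,0],
    [1,0.0113,0.028,0,0,0,0],
    [1,0,0,0,0,0,0],
    [1,0,0,0,0,0,0]
  ]
}}

```text
time_s: 3.3
tool_pos: [0.5105, 0.2465, 0.453]
tool_rot: [180.0, -0.0, 13.1]
force: [-0.3, 1.4, 0.2]
grip_width: 0.0002
```

Request:
{"api": "jog_arm", "payload": {
  "rows": [
    [1,0.0114,0.0277,0,0,0,0],
    [1,0.0114,0.0277,0,0,0,0],
    [1,0.0114,0.0277,0,0,0,0],
    [1,0.0114,0.0277,0,0,0,0],
    [1,0.0114,0.0277,0,0,0,0],
    [1,0.0114,0.0277,0,0,0,0],
    [1,0.0114,0.0277,0,0,0,0],
    [1,0.0114,0.0277,0,0,0,0],
    [1,0.0114,0.0277,0,0,0,0],
    [1,0.0114,0.0277,0,0,0,0],
    [1,0,0,0,0,0,0],
    [1,0,0,0.02,0,0,0]
  ]
}}

```text
time_s: 4.3
tool_pos: [0.6855, 0.0044, 0.436]
tool_rot: [179.9, -0.4, 13.2]
force: [0.1, 0.8, 0.5]
grip_width: 0.0001
```

Request:
{"api": "jog_arm", "payload": {
  "rows": [
    [1,0,0,0.02,0,0,0],
    [1,0,0,0.015,0,0,0],
    [1,0,0,0,0,0,0],
    [1,0,0,0,0,0,0]
  ]
}}

```text
time_s: 4.63
tool_pos: [0.684, 0.0075, 0.397]
tool_rot: [-179.9, 0.1, 13.5]
force: [0.1, 0.0, -0.4]
grip_width: 0.0007
```

```bash
python3 - <<'E'
from h import *
np.set_printoptions(precision=4,suppress=True)
o=status.get_obs(); print(o['tool_pos'],o['tool_rot'],o['force'])
for k in('side','top'):
    im,D=cams.read_camera(k); cv2.imwrite(f'pics/{k}1.png',im[:,:,::-1])
    for n in('stop_top','start_top'):
        for q in landmark_of(k,n)[:2]: print(k,n,q['conf'],at_z(k,q['position'],.188))
im=cv2.imread('pics/side1.png')[120:320,230:450]; cv2.imwrite('pics/side1c.png',cv2.resize(im,None,fx=2.7,fy=2.7,interpolation=cv2.INTER_CUBIC))
E
```

```text
[0.684  0.0075 0.397 ] [-179.9225    0.1022   13.4805] [ 0.0748  0.0496 -0.4466]
side stop_top 0.52 [0.6841 0.003  0.188 ]
side start_top 0.52 [0.6681 0.0832 0.188 ]
top start_top 0.66 [0.6662 0.0831 0.188 ]
top start_top 0.31 [0.4222 0.3868 0.188 ]
```

View pics/side1c.png

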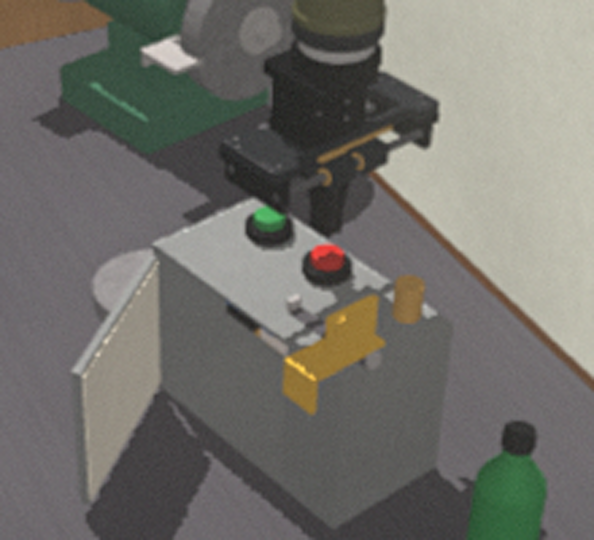

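The closed fingertip hangs over the red button, with the tip at (327,230) and red at (327,260) in the crop. Green's position also puts red at (0.6855, 0.005), within 3 mm of the tool. I'll press now.

Request:
{"api": "jog_arm", "payload": {
  "rows": [
    [1,0,0.002,0.01,0,0,0],
    [1,0,0,0.01,0,0,0],
    [1,0,0,0.004,0,0,0],
    [1,0,0,0.002,0,0,0],
    [1,0,0,0.002,0,0,0],
    [1,0,0,0.002,0,0,0],
    [1,0,0,0,0,0,0]
  ]
}}

```text
time_s: 5.52
tool_pos: [0.6843, 0.0031, 0.3688]
tool_rot: [-180.0, 0.0, 13.3]
force: [-3.8, -1.2, 4.6]
grip_width: 0.0007
```

Request:
{"api": "jog_arm", "payload": {
  "rows": [
    [1,0,0,0.001,0,0,0],
    [1,0,0,0.001,0,0,0],
    [1,0,0,0,0,0,0]
  ]
}}

```text
time_s: 5.77
tool_pos: [0.6842, 0.003, 0.3686]
tool_rot: [-180.0, -0.0, 13.3]
force: [-6.4, -1.1, 13.1]
grip_width: 0.0005
```

Request:
{"api": "jog_arm", "payload": {
  "rows": [
    [1,0,0,0.001,0,0,0],
    [1,0,0,0.001,0,0,0],
    [1,0,0,0,0,0,0],
    [1,0,0,0,0,0,0]
  ]
}}

```text
time_s: 6.1
tool_pos: [0.6841, 0.0028, 0.3685]
tool_rot: [-180.0, -0.1, 13.3]
force: [-9.3, -0.1, 19.7]
grip_width: 0.0003
```

```bash
python3 - <<'E'
from h import *
np.set_printoptions(precision=4,suppress=True)
o=status.get_obs(); print(o['tool_pos'],o['tool_rot'],o['force'],o['wrist_torque'])
im,D=cams.read_camera('side'); cv2.imwrite(f'pics/side2.png',im[:,:,::-1])
im=im[150:280,280:440,::-1]; cv2.imwrite('pics/side2c.png',cv2.resize(im,None,fx=4,fy=4,interpolation=cv2.INTER_CUBIC))
E
```

```text
[0.6841 0.0028 0.3685] [-179.9557   -0.0836   13.3266] [-9.2605 -0.0856 19.6803] [-0.2001  2.2548 -0.0554]
```

View pics/side2c.png

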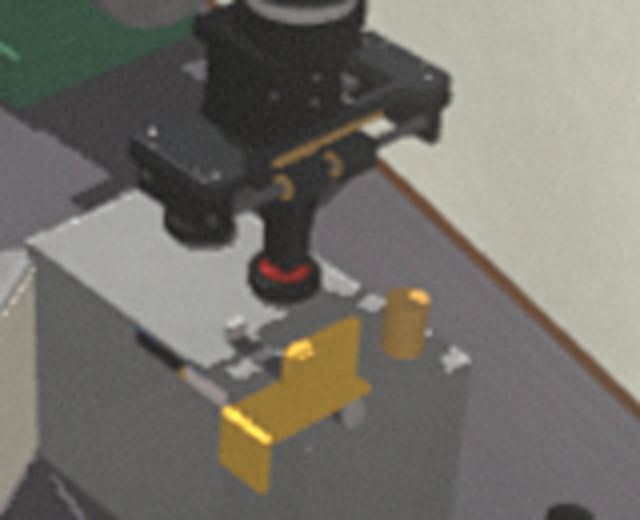

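Request:
{"api": "jog_arm", "payload": {
  "rows": [
    [1,0,0,-0.004,0,0,0],
    [1,0,0,0,0,0,0],
    [1,0,0,0,0,0,0]
  ]
}}

```text
time_s: 6.4
tool_pos: [0.6846, 0.0032, 0.3688]
tool_rot: [180.0, -0.0, 13.3]
force: [-1.8, -0.8, 5.1]
grip_width: 0.0007
```

Request:
{"api": "jog_arm", "payload": {
  "rows": [
    [1,0,0,-0.002,0,0,0],
    [1,0,0,0,0,0,0]
  ]
}}

```text
time_s: 6.57
tool_pos: [0.6847, 0.0033, 0.3702]
tool_rot: [180.0, -0.0, 13.3]
force: [-1.7, -1.0, 3.8]
grip_width: 0.0005
```

Request:
{"api": "jog_arm", "payload": {
  "rows": [
    [1,0,0,-0.002,0,0,0],
    [1,0,0,0,0,0,0]
  ]
}}

```text
time_s: 6.73
tool_pos: [0.6848, 0.0033, 0.3719]
tool_rot: [180.0, -0.0, 13.3]
force: [-2.0, -1.1, 3.8]
grip_width: 0.0003
```

Request:
{"api": "jog_arm", "payload": {
  "rows": [
    [1,0,0,-0.002,0,0,0],
    [1,0,0,0,0,0,0]
  ]
}}

```text
time_s: 6.9
tool_pos: [0.6848, 0.0034, 0.3738]
tool_rot: [180.0, -0.0, 13.3]
force: [-0.1, -1.4, 2.0]
grip_width: 0.0002
```

Request:
{"api": "jog_arm", "payload": {
  "rows": [
    [1,0,0,-0.002,0,0,0],
    [1,0,0,0,0,0,0]
  ]
}}

```text
time_s: 7.07
tool_pos: [0.6848, 0.0041, 0.3756]
tool_rot: [-179.9, -0.0, 13.4]
force: [-0.8, -0.1, -0.3]
grip_width: 0.0007
```

Request:
{"api": "jog_arm", "payload": {
  "rows": [
    [1,0,0,-0.002,0,0,0],
    [1,0,0,0,0,0,0]
  ]
}}

```text
time_s: 7.23
tool_pos: [0.6847, 0.0041, 0.3776]
tool_rot: [-180.0, 0.0, 13.4]
force: [-0.0, 0.2, 0.5]
grip_width: 0.0008
```

The release shows a spring force over about 6 mm of travel (z 0.3688 to 0.3745) with a hard stop at the bottom. So the red button was fully pressed and has come back up. Next is the outer side of the door.

Request:
{"api": "jog_arm", "payload": {
  "rows": [
    [1,0,0,-0.03,0,0,0],
    [1,0,0,-0.025,0,0,0],
    [1,-0.023,-0.0102,0,0,0,0],
    [1,-0.023,-0.0102,0,0,0,0],
    [1,-0.023,-0.0102,0,0,0,0],
    [1,-0.023,-0.0102,0,0,0,0],
    [1,-0.023,-0.0102,0,0,0,0],
    [1,-0.023,-0.0102,0,0,0,0],
    [1,-0.023,-0.0102,0,0,0,0],
    [1,-0.023,-0.0102,0,0,0,0],
    [1,-0.023,-0.0102,0,0,0,0],
    [1,-0.023,-0.0102,0,0,0,0]
  ]
}}

```text
time_s: 8.23
tool_pos: [0.436, 0.05, 0.4327]
tool_rot: [-180.0, -0.0, 13.4]
force: [-0.2, 0.1, 0.2]
grip_width: 0.0003
```

Request:
{"api": "jog_arm", "payload": {
  "rows": [
    [1,0,0,0,0,0,0],
    [1,0,0,0,0,0,0],
    [1,0,0,0,0,0,0]
  ]
}}

```text
time_s: 8.48
tool_pos: [0.4378, 0.0496, 0.4331]
tool_rot: [-180.0, -0.1, 13.3]
force: [0.2, 0.4, 0.8]
grip_width: 0.0007
```

```bash
python3 - <<'E'
from h import *
np.set_printoptions(precision=4,suppress=True)
o=status.get_obs(); print(o['qpos'])
im,D=cams.read_camera('top')
for k in('side','top'):
    im,D=cams.read_camera(k)
    for n,z in(('stop_top',.188),('door_edge',.165),('door_hinge',.165),('catch_top',.214)):
        for q in landmark_of(k,n)[:2]: print(k,n,q['conf'],at_z(k,q['position'],z))
    if k=='side': cv2.imwrite('pics/side3c.png',cv2.resize(im[100:340,180:450,::-1],None,fx=2.4,fy=2.4,interpolation=cv2.INTER_CUBIC))
E
```

```text
[-34.9644  -9.747   22.3733 109.1839   3.7459  79.7855  -0.1952]
side stop_top 0.63 [ 0.6747 -0.0008  0.188 ]
side door_edge 0.31 [ 0.6842 -0.0465  0.165 ]
side door_hinge 0.67 [0.5621 0.1047 0.165 ]
side catch_top 0.7 [ 0.6494 -0.1008  0.214 ]
top stop_top 0.39 [0.696  0.0005 0.188 ]
top door_edge 0.57 [0.6273 0.0024 0.165 ]
top door_edge 0.47 [ 0.4334 -0.0279  0.165 ]
top door_hinge 0.5 [0.5476 0.094  0.165 ]
top catch_top 0.77 [ 0.6559 -0.1014  0.214 ]
top catch_top 0.46 [ 0.4355 -0.0184  0.214 ]
```

View pics/side3c.png

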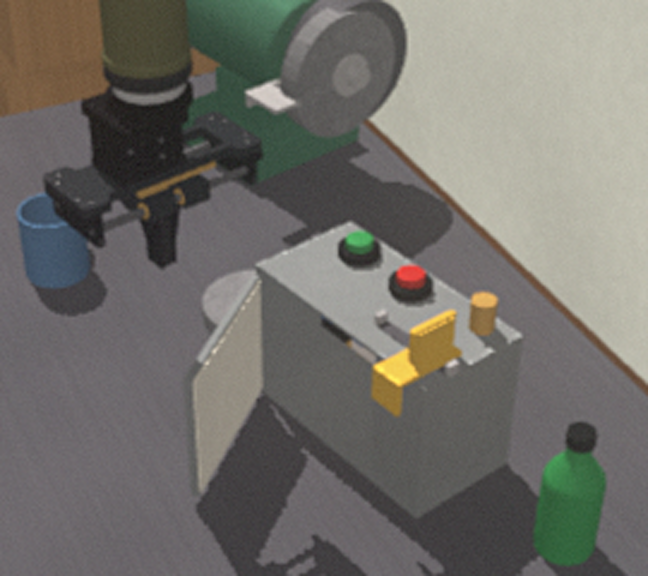

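The picture shows red up again and the door still open, with the tool on its outer side, clear of it at (160,250). Now I'll go down and sweep the door shut.

Request:
{"api": "jog_arm", "payload": {
  "rows": [
    [1,0,0,0.027,0,0,0],
    [1,0,0,0.027,0,0,0],
    [1,0,0,0.027,0,0,0],
    [1,0,0,0.027,0,0,0],
    [1,0,0,0,0,0,0],
    [1,0.007,0.011,0,0,0,0],
    [1,0.007,0.011,0,0,0,0],
    [1,0.005,0.008,0,0,0,0],
    [1,0.005,0.008,0,0,0,0],
    [1,0.005,0.008,0,0,0,0],
    [1,0.005,0.008,0,0,0,0],
    [1,0,0,0,0,0,0]
  ]
}}

```text
time_s: 10.03
tool_pos: [0.4842, 0.0034, 0.3253]
tool_rot: [179.9, -0.1, 13.2]
force: [-0.8, -0.8, 0.4]
grip_width: 0.0003
```

Request:
{"api": "jog_arm", "payload": {
  "rows": [
    [1,0.008,0.007,0,0,0,0],
    [1,0.008,0.007,0,0,0,0],
    [1,0.008,0.007,0,0,0,0],
    [1,0.008,0.007,0,0,0,0],
    [1,0.008,0.003,0,0,0,0],
    [1,0.008,0.003,0,0,0,0],
    [1,0.008,0.003,0,0,0,0],
    [1,0.004,0.003,0,0,0,0],
    [1,0.004,0.002,0,0,0,0],
    [1,0,0,0,0,0,0],
    [1,0,0,0,0,0,0]
  ]
}}

```text
time_s: 10.95
tool_pos: [0.5551, -0.0213, 0.3248]
tool_rot: [180.0, -0.0, 13.3]
force: [-0.3, 0.3, -0.2]
grip_width: 0.0005
```

Request:
{"api": "jog_arm", "payload": {
  "rows": [
    [1,0.003,0,0,0,0,0],
    [1,0.003,0,0,0,0,0],
    [1,0.002,0,0,0,0,0],
    [1,0,0,0,0,0,0]
  ]
}}

```text
time_s: 11.28
tool_pos: [0.563, -0.019, 0.3248]
tool_rot: [180.0, -0.0, 13.4]
force: [-1.4, -1.0, -0.0]
grip_width: 0.0003
```

Request:
{"api": "jog_arm", "payload": {
  "rows": [
    [1,0.002,0,0,0,0,0],
    [1,0.002,0,0,0,0,0],
    [1,0,0,0,0,0,0]
  ]
}}

```text
time_s: 11.53
tool_pos: [0.5669, -0.0181, 0.3248]
tool_rot: [180.0, -0.0, 13.4]
force: [1.2, -0.5, -0.4]
grip_width: 0.0004
```

Request:
{"api": "jog_arm", "payload": {
  "rows": [
    [1,0.002,0,0,0,0,0],
    [1,0,0,0,0,0,0]
  ]
}}

```text
time_s: 11.7
tool_pos: [0.5687, -0.0177, 0.3248]
tool_rot: [-180.0, 0.0, 13.4]
force: [-0.5, -0.5, 0.5]
grip_width: 0.0004
```

Request:
{"api": "jog_arm", "payload": {
  "rows": [
    [1,0.002,0,0,0,0,0],
    [1,0.002,0,0,0,0,0],
    [1,0,0,0,0,0,0]
  ]
}}

```text
time_s: 11.95
tool_pos: [0.5703, -0.0177, 0.3247]
tool_rot: [-179.9, 0.5, 13.3]
force: [-12.7, -1.8, 10.0]
grip_width: 0.0007
```

Request:
{"api": "jog_arm", "payload": {
  "rows": [
    [1,0.002,0,0,0,0,0],
    [1,0,0,0,0,0,0]
  ]
}}

```text
time_s: 12.12
tool_pos: [0.5711, -0.0177, 0.3246]
tool_rot: [-179.8, 0.7, 13.3]
force: [-18.1, -2.2, 14.0]
grip_width: 0.0005
```

```bash
python3 - <<'E'
from h import *
im,D=cams.read_camera('side'); cv2.imwrite('pics/side4c.png',cv2.resize(im[120:330,230:450,::-1],None,fx=2.7,fy=2.7,interpolation=cv2.INTER_CUBIC))
E
```

```text
(no output)
```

View pics/side4c.png

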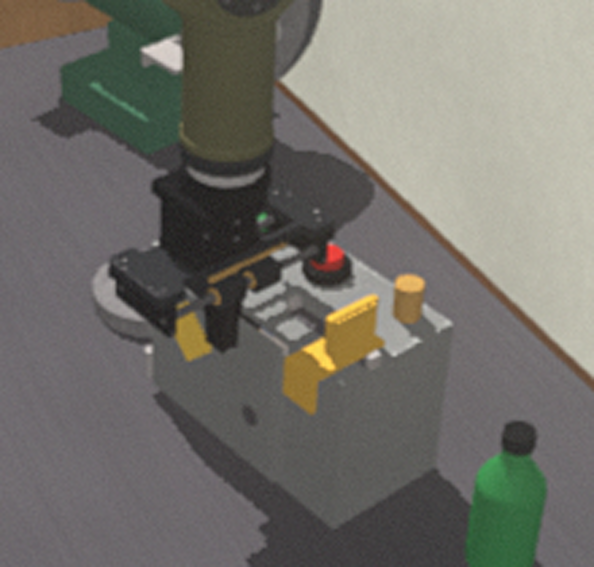

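The finger met a firm stop at about the shut position, and the door panel lies across the front. Both buttons are up and the catch hasn't moved. I'll back off and measure the door.

Request:
{"api": "jog_arm", "payload": {
  "rows": [
    [1,-0.006,0,0,0,0,0],
    [1,-0.01,0,0,0,0,0],
    [1,-0.02,0,0,0,0,0],
    [1,-0.02,0,0,0,0,0],
    [1,0,0,-0.03,0,0,0],
    [1,0,0,-0.03,0,0,0],
    [1,0,0,-0.03,0,0,0],
    [1,0,0,-0.03,0,0,0],
    [1,0,0,0,0,0,0],
    [1,0,0,0,0,0,0]
  ]
}}

```text
time_s: 13.0
tool_pos: [0.5201, -0.0295, 0.4467]
tool_rot: [180.0, -0.3, 13.4]
force: [0.2, 0.1, -0.4]
grip_width: 0.0005
```

```bash
cat > door.py <<'E'
from h import *
import sys
np.set_printoptions(precision=4,suppress=True)
th=np.radians(13.35); B=np.array([[np.cos(th),np.sin(th)],[-np.sin(th),np.cos(th)]])
k='side'; im,D=cams.read_camera(k)
cv2.imwrite('pics/'+sys.argv[1],cv2.resize(im[120:330,230:450,::-1],None,fx=2.7,fy=2.7,interpolation=cv2.INTER_CUBIC))
p=cams.camera_params(k); f=240/np.tan(np.radians(p['vfov'])/2)
v,u=np.mgrid[:480,:640]; d=np.stack([(u-p['cx'])/f,-(v-p['cy'])/f,-np.ones_like(D)],-1)
P=np.array(p['eye'])+(d@rot(p['attitude']).T)*D[...,None]
b=(P[...,:2]-[.655,.0])@B.T
for n in('stop_top','start_top','catch_top','door_edge','bushing','oil'):
    z=dict(catch_top=.214,door_edge=.165,bushing=.17,oil=0).get(n,.188)
    for q in landmark_of(k,n)[:1]: w=at_z(k,q['position'],z); print(n,round(q['conf'],2),w,'box',B@(w[:2]-[.655,.0]))
for lo in range(-130,130,20):
    m=(D>0)&(P[...,2]>.05)&(P[...,2]<.13)&(b[...,1]*1000>lo)&(b[...,1]*1000<=lo+20)&(b[...,0]<-.03)
    if m.sum()>20: print('y',lo,'front x',np.median(b[m][:,0]),m.sum())
print(status.get_obs()['tool_pos'])
E
python3 door.py side5c.png
```

```text
stop_top 0.55 [0.6851 0.0123 0.188 ] box [0.0321 0.005 ]
start_top 0.46 [0.6707 0.073  0.188 ] box [0.0321 0.0674]
catch_top 0.75 [ 0.6411 -0.1054  0.214 ] box [-0.0379 -0.0993]
door_edge 0.59 [ 0.7228 -0.0818  0.165 ] box [ 0.047  -0.0953]
bushing 0.66 [ 0.715  -0.0802  0.17  ] box [ 0.0399 -0.0919]
oil 0.6 [ 0.7304 -0.2398  0.    ] box [ 0.018  -0.2508]
y -130 front x -0.05926370273144703 338
y -110 front x -0.06345635071453834 137
y -90 front x -0.0633897687236013 108
y -70 front x -0.07224466293339224 194
y -50 front x -0.07759701960123447 146
y -30 front x -0.07753914781123138 129
y -10 front x -0.07716338101370022 135
y 10 front x -0.07723808790584186 134
y 30 front x -0.07752202276297275 124
y 50 front x -0.07767389414567243 124
y 70 front x -0.6334490088632188 760
y 90 front x -0.629499248499289 1014
y 110 front x -0.6858038601890776 379
[ 0.5197 -0.0293  0.4437]
```

View pics/side5c.png

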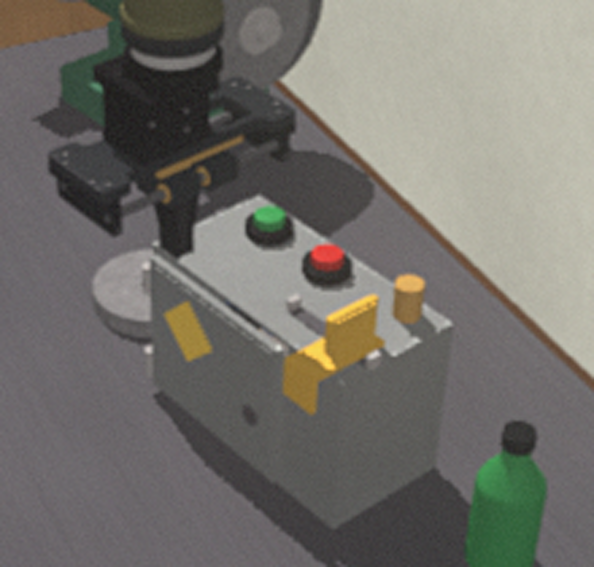

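The depth front is flat at box x = -77.5 mm for y from -50 to +60, so the door is fully shut. Both buttons are up and the bushing is where it was. Now I'll go over the -y side of the catch tab.

Request:
{"api": "jog_arm", "payload": {
  "rows": [
    [1,0.0132,0.0189,0,0,0,0],
    [1,0.0132,0.0189,0,0,0,0],
    [1,0.0132,0.0189,0,0,0,0],
    [1,0.0132,0.0189,0,0,0,0],
    [1,0.0132,0.0189,0,0,0,0],
    [1,0.0132,0.0189,0,0,0,0],
    [1,0.0132,0.0189,0,0,0,0],
    [1,0.0132,0.0189,0,0,0,0],
    [1,0,0,0,0,0,0],
    [1,0,0,0,0,0,0],
    [1,0,0,0,0,0,0]
  ]
}}

```text
time_s: 14.27
tool_pos: [0.6573, -0.1518, 0.444]
tool_rot: [-180.0, 0.1, 13.4]
force: [-0.1, 0.2, 0.3]
grip_width: 0.0003
```

Request:
{"api": "jog_arm", "payload": {
  "rows": [
    [1,0,0,0.016,0,0,0],
    [1,0,0,0.016,0,0,0],
    [1,0,0,0.016,0,0,0],
    [1,0,0,0.015,0,0,0],
    [1,0,0,0,0,0,0],
    [1,0,0,0,0,0,0]
  ]
}}

```text
time_s: 14.77
tool_pos: [0.657, -0.1509, 0.3816]
tool_rot: [-179.9, 0.0, 13.4]
force: [0.1, -0.0, 0.8]
grip_width: 0.0005
```

```bash
python3 door.py side6c.png
```

```text
start_top 0.62 [0.671  0.0823 0.188 ] box [0.0346 0.0764]
catch_top 0.63 [ 0.644  -0.1048  0.214 ] box [-0.0349 -0.0994]
door_edge 0.96 [ 0.592  -0.0763  0.165 ] box [-0.0789 -0.0597]
oil 0.8 [ 0.7368 -0.2308  0.    ] box [ 0.0263 -0.2435]
y -130 front x -0.059128125732408485 345
y -110 front x -0.0632341506042668 146
y -90 front x -0.06315904939891329 101
y -70 front x -0.07253521239971387 199
y -50 front x -0.0776208190458598 140
y -30 front x -0.07738024857385387 129
y -10 front x -0.07700137101643341 135
y 10 front x -0.07718528073706882 128
y 30 front x -0.07741026808255674 124
y 50 front x -0.07794504660106827 122
y 70 front x -0.6329782782923298 773
y 90 front x -0.6232875175742557 1012
y 110 front x -0.6862264387804808 376
[ 0.6576 -0.1522  0.3827]
```

View pics/side6c.png

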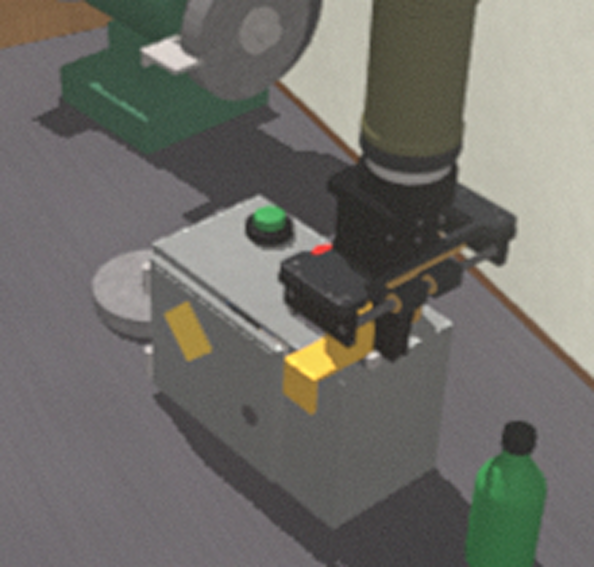

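The finger stands at (395,340), on the -y side of the tab and clear of both the bushing and the bottle. Pushing the catch along box +y (tool -y).

Request:
{"api": "jog_arm", "payload": {
  "rows": [
    [1,0,-0.012,0,0,0,0],
    [1,0,-0.008,0,0,0,0],
    [1,0,-0.006,0,0,0,0],
    [1,0,-0.006,0,0,0,0],
    [1,0,-0.006,0,0,0,0],
    [1,0,-0.006,0,0,0,0],
    [1,0,-0.006,0,0,0,0],
    [1,0,-0.006,0,0,0,0],
    [1,0,-0.006,0,0,0,0],
    [1,0,-0.006,0,0,0,0],
    [1,0,0,0,0,0,0],
    [1,0,0,0,0,0,0]
  ]
}}

```text
time_s: 16.12
tool_pos: [0.6416, -0.085, 0.3817]
tool_rot: [-179.9, 0.0, 13.4]
force: [-0.3, -0.1, -0.5]
grip_width: 0.0001
```

Request:
{"api": "jog_arm", "payload": {
  "rows": [
    [1,0,-0.003,0,0,0,0],
    [1,0,-0.002,0,0,0,0],
    [1,0,0,0,0,0,0]
  ]
}}

```text
time_s: 16.37
tool_pos: [0.6404, -0.0813, 0.3817]
tool_rot: [180.0, 0.0, 13.3]
force: [-1.0, -0.6, 0.2]
grip_width: 0.0006
```

Request:
{"api": "jog_arm", "payload": {
  "rows": [
    [1,0,-0.002,0,0,0,0],
    [1,0,-0.001,0,0,0,0],
    [1,0,0,0,0,0,0]
  ]
}}

```text
time_s: 16.62
tool_pos: [0.6398, -0.0783, 0.3817]
tool_rot: [-180.0, 0.0, 13.3]
force: [-0.5, -1.3, 1.1]
grip_width: 0.0003
```

Request:
{"api": "jog_arm", "payload": {
  "rows": [
    [1,0,-0.002,0,0,0,0],
    [1,0,-0.001,0,0,0,0],
    [1,0,0,0,0,0,0]
  ]
}}

```text
time_s: 16.87
tool_pos: [0.6391, -0.0758, 0.3817]
tool_rot: [179.9, 0.0, 13.3]
force: [-0.9, -4.3, -0.4]
grip_width: 0.0002
```

Request:
{"api": "jog_arm", "payload": {
  "rows": [
    [1,0,-0.002,0,0,0,0],
    [1,0,0,0,0,0,0]
  ]
}}

```text
time_s: 17.03
tool_pos: [0.6388, -0.0753, 0.3818]
tool_rot: [179.8, -0.0, 13.2]
force: [0.9, -6.7, -1.3]
grip_width: 0.0005
```

Request:
{"api": "jog_arm", "payload": {
  "rows": [
    [1,0,-0.002,0,0,0,0],
    [1,0,0,0,0,0,0]
  ]
}}

```text
time_s: 17.2
tool_pos: [0.6386, -0.0748, 0.3819]
tool_rot: [179.6, -0.1, 13.2]
force: [2.8, -9.4, -2.7]
grip_width: 0.0003
```

Request:
{"api": "jog_arm", "payload": {
  "rows": [
    [1,0,-0.002,0,0,0,0],
    [1,0,-0.001,0,0,0,0],
    [1,0,0,0,0,0,0]
  ]
}}

```text
time_s: 17.45
tool_pos: [0.6381, -0.074, 0.3819]
tool_rot: [179.4, -0.1, 13.1]
force: [5.2, -13.0, -4.4]
grip_width: 0.0005
```

Request:
{"api": "jog_arm", "payload": {
  "rows": [
    [1,0,0.008,0,0,0,0],
    [1,0,0.015,0,0,0,0],
    [1,0,0.02,0,0,0,0],
    [1,0,0.02,0,0,0,0],
    [1,0,0,-0.03,0,0,0],
    [1,0,0,-0.03,0,0,0],
    [1,0,0,-0.03,0,0,0],
    [1,0,0.03,-0.02,0,0,0],
    [1,0,0.03,0,0,0,0],
    [1,0,0.03,0,0,0,0],
    [1,0,0,0,0,0,0],
    [1,0,0,0,0,0,0]
  ]
}}

```text
time_s: 18.45
tool_pos: [0.673, -0.2186, 0.4911]
tool_rot: [-179.9, 0.0, 13.2]
force: [-0.4, 0.8, -0.2]
grip_width: 0.0005
```

```bash
python3 door.py side7c.png; python3 - <<'E'
from h import *
im,D=cams.read_camera('top')
for n,z in(('wheel',0),('oil',0),('mug',0),('wrench',0),('hammer',0),('catch_top',.214),('bushing',.17)):
    for q in landmark_of('top',n)[:1]: print(n,q['conf'],at_z('top',q['position'],z))
print(status.get_obs()['force'])
E
```

```text
stop_top 0.46 [0.6796 0.001  0.188 ] box [ 0.0242 -0.0047]
start_top 0.41 [0.6685 0.083  0.188 ] box [0.0323 0.0776]
catch_top 0.9 [ 0.6313 -0.0642  0.214 ] box [-0.0378 -0.057 ]
door_edge 0.69 [ 0.5914 -0.0692  0.165 ] box [-0.0779 -0.0526]
bushing 0.6 [ 0.7197 -0.0803  0.17  ] box [ 0.0444 -0.093 ]
oil 0.84 [ 0.7355 -0.2377  0.    ] box [ 0.0235 -0.2499]
y -130 front x -0.05783969175895571 343
y -110 front x -0.06337667899032905 159
y -90 front x -0.06342857169327831 148
y -70 front x -0.07048284308090033 215
y -50 front x -0.07734797889711498 143
y -30 front x -0.07768959292962456 133
y -10 front x -0.07731163315613228 126
y 10 front x -0.07708096194052873 132
y 30 front x -0.07761369108042078 128
y 50 front x -0.07779573514187435 113
y 70 front x -0.6324703344283453 785
y 90 front x -0.6431136972590223 997
y 110 front x -0.6859158618966982 396
[ 0.6732 -0.2159  0.4919]
wheel 0.61 [0.61499107 0.233368   0.        ]
oil 0.5 [ 0.37250249 -0.26846242  0.        ]
mug 0.88 [0.42689238 0.42918643 0.        ]
wrench 0.66 [0.57195848 0.10764635 0.        ]
hammer 0.91 [ 0.41822149 -0.41188052  0.        ]
catch_top 0.77 [ 0.64423297 -0.04634444  0.214     ]
bushing 0.46 [ 0.72350301 -0.07879521  0.17      ]
[ 0.40694584 -0.01013278  0.26738758]
```

View pics/side7c.png

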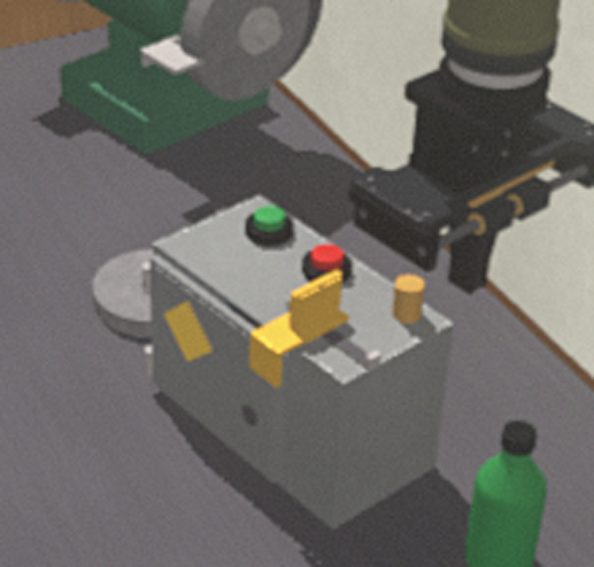

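The tab has moved from (352,330) to (317,305), and the tongue now hangs in front of the door's free edge. Both buttons are up. The bushing and bottle are in place and the robot is clear, so I'm handing in.

```bash
python3 -c "
from cell import env; print(env.sign_off())"
```

```text
the job is handed in; nothing more can be done
None
```

The job is done and handed in at about 19 s on the robot's clock, using only the closed fingertips. Sign-off reports no verdict.

- **Red stop button:** pressed to a hard stop at about 20 N. As I let go, the spring pushed back over about 6 mm, and the button shows as up in the later pictures.
- **Door:** pushed against a firm stop at about 18 N along x. Depth readings then put its outer face flat at box x ≈ -77.5 mm (nominal -79 mm), and it still read that after the catch was moved.
- **Catch:** pushed until it stopped firmly at about 13 N, with the tool within 1 mm of where full travel should put it. The last picture shows the tongue in front of the door.
- **Everything else:** the green button, bushing, bottle, wheel, mug and hammer show no movement beyond detection noise.

**Readings that disagreed:**
- The camera estimates of the catch travel were about 42 mm (side) and 57 mm (top). I relied on the force stop and the tool position instead.
- The last top-view detections of the wrench and the bottle were clearly wrong. The side view showed the bottle in place. The wrench had no valid final reading, but the arm never went near it.
- The fingertip touched the button about 4.5 mm higher than the given tool length implies. This had no effect on the result.

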